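# Pull the dust filter of the spectrometer's exhaust

### The arm

A 6-joint arm with a two-finger parallel gripper is mounted at the origin on the work surface. World frame = base frame: x ahead of the robot, y to its left, z up, the work surface at z = 0. Lengths are in m, angles in rad, forces in N, time in s.
With the tool pointing down it reaches from about 0.375 to 0.9 m from the base axis. Payload 3.1 kg.
Tool frame: the origin (TCP) lies midway between the tips of the shut fingers; the grasp point (between the pads) lies r.pinch_z behind it (r.pinch_z is the distance from the TCP to the grasp point, in m); z points along the fingers, y is the line along which they close (so a half turn about z gives the same grasp; the last joint's range is limited). The gripper opens to 85 mm and grips with 20 to 120 N. Pads are 22 mm wide; open, the fingers measure 114 mm over their backs; the gripper's body (76 mm by 85 mm) begins 54 mm behind the grasp point. The pads swing forward as they close: fully open they stand 13 mm farther back than shut.
Start: joints at [0.976, 0.527, 1.433, -0, 1.181, -0.178], TCP at [0.253, 0.571, 0.231] pointing down, gripper open.
Joint ranges: [-3.08, 3.08], [-0.75, 2.2], [0.22, 2.44], [-1.43, 4.57], [0, 2.65], [-2.85, 2.85]. Speed limits (rad/s): [2.79, 2.79, 3.14, 3.14, 3.14, 3.14].

### API

Orientations are given as a rotation vector (axis times angle).
In Python, from plant import status, eyes, finish_job, r gives the robot as it stands.
- The arm moves only by the tool apply_moves, never from a script. Its argument "motion" is a list that holds one entry, the list of rows, each a list of 6 numbers: the shift along the world's x, y, z scaled (see below), then the turn, a rotation vector about the world's x, y, z scaled (see below). A call has exactly 10 rows; each row shifts and turns the commanded pose from where the row before left it; what a row does not reach is not made up. The controller multiplies each number of a shift by 50 cm and each number of a turn by 90 degrees. A row lasts 1/8 s, in which the tool goes at most 62.5 mm and 10.7 degrees, less where a joint would pass 70% of its speed; a pose out of reach is approached as far as the arm can. A call with a number of a shift or a turn outside -1 to 1 is refused whole. A call with a gripper value outside its range is refused whole. "fingers" is the opening, from 0 (shut) to 1 (fully open), set as the call begins (left out, the last holds). The fingers move at their own pace and stop on an object; "newtons" is the grip in N (left out, the last holds). Time passes only in rows, so rows that do not move let the fingers close, or fill a call up. It gives the time, the measured TCP pose, the force, the opening and the grip force at its end, in the units of the state.
- status.observe(): the state, without advancing time (a new reading comes with each control period).
- eyes.get_image(name): name is "scene" or "top" or "wrist"; returns the picture (480x640x3 uint8, blue, green, red); there is no depth.
- eyes.get_calibration(name): a dict with "fx", "fy", "cx", "cy" (pixels), "origin" and "attitude" of the camera in the world. Camera axes: x right, y down, z forward; pixel columns grow to the right and rows downward; lengths in m; the calibration is good to about 2 mm. A picture is of the moment at which its call begins: read the wrist's pose just before it. get_calibration takes no time and is no camera call; for the wrist camera it gives the pose at the moment of the call.
- finish_job(): hands the job in; it is judged then, once.
The state is a dict: "t": time; "q": joint angles; "joint_velocities": joint speeds; "joint_efforts": joint torques, N m; "tcp_pos": TCP position; "eef_rot": TCP orientation; "force": force on the tool from outside, world axes, zero at the start; "wrist_torque": the same for the moment, N m; "grip_width": finger opening in m; "finger_force": force on a finger pad.
Only numpy, scipy, OpenCV 4.12 (cv2) and the standard library are available. Lean on these libraries where they do the work, as an engineer would, in place of code of your own. Each camera call takes 0.05 s, during which the arm holds its last target. There are 200 camera calls.

### The job

Vent the small exhaust-filter housing by pressing its purge pedal right down to its stop for a moment and letting it spring back, then swing the housing's flap up and over, past upright, and leave it open. Draw out the filter plate hidden beneath and finish holding it in the gripper, still and upright, over the middle of the steel dust tray, its long edges in line with the tray's long side and its lower edge at least 6 cm above the tray's rim. Do not let go of the plate, and leave the jar, the metal sample and the mouse where they are.

Things in the scene. Friction and masses are not known exactly. Their poses are not given: they have to be found in the camera images.
- pedal_base: Base of the purge pedal: a grey plate 160 x 80 x 8 mm (x by y by z) fixed to the bench, with the pedal's hinge (axis along y) at x = +62, z = 22 mm. Origin at the centre of its underside; its -x end is the one with the raised end of the pedal.
- pedal_pad (a point): Centre of the top of the black rubber pad (60 x 56 mm) near the free end of the steel pedal plate (130 x 60 mm); moves with the pedal. At rest the plate rises towards the base's -x at 0.24 rad from level, the pad's centre 55 mm above the bench; at the stop it is nearly level, the pad 34 mm above the bench. The point's axes are the base's at rest.
- pedal (a joint): Angle of the pedal: 0 at rest (up), grows as pressed, stop at 0.22 rad. It is sprung: on the pad, pressing starts at about 3 N and takes about 9 N at the stop; it springs back when left.
- housing: Exhaust-filter housing: grey open-topped box 150 x 140 x 110 mm (x, y, z), fixed, walls 6 mm, floor 10 mm, closed by the flap on top. Origin: centre of its underside, x from the flap's handle side to its hinge side. In it the filter plate stands on the floor at x = -8, y = 0 mm, lengthwise along x, its ends in two guides (slot 13 mm wide) that reach 55 mm above the bench.
- flap_hinge (a point): Point on the flap's hinge axis, at x = +75, y = 0, z = 110 mm of the housing and fixed to it; the hinge axis is along the housing's y.
- flap_handle (a point): Centre of the flap's handle: a round steel bar 30 mm long (along y, the hinge axis), 16 mm in diameter, on a stem 14 x 12 mm, 30 mm above the flap's outer face. Flap shut: 132 mm from the hinge axis towards the housing's -x and 36 mm above it (146 mm above the bench). Moves with the flap; pinched across its end faces it can turn between the pads.
- flap (a joint): Angle of the white flap (152 x 144 x 6 mm, 0.2 kg; the handle is 20 mm from its free edge): 0 shut, 1.57 upright, stop at 2.1 rad. Its stiff hinge (about 0.28 N m) holds it where it is left; it may start slightly ajar (up to 0.12 rad).
- filter: Filter plate: aluminium frame 90 x 10 x 70 mm (x, y, z) with grey mesh and a grip tab 40 x 10 x 18 mm on the middle of its top edge; 88 mm tall in all, about 0.14 kg; frame and tab flush, 10 mm thick. Origin: centre of its lower edge, z up to the tab, x along its length. In the housing its lower edge is 10 mm, the tab's top 98 mm above the bench, with room for fingers on both sides.
- tray: Dust tray: an open steel tray 110 x 170 x 22 mm (x by y by z), wall 4 mm, fixed to the bench. Origin at the centre of its underside; the long side is its y.
- jar: Bystander: white plastic jar, 42 mm across, 60 mm high, standing beyond the work. Origin at the centre of its underside.
- sample: Bystander: steel sample disc, 40 mm across, 28 mm high, beyond the work. Origin at the centre of its underside.
- mouse: Bystander: grey computer mouse 100 x 58 x 22 mm, beyond the work. Origin at the centre of its underside.
There are look-alikes about, which are no part of the job. Of the things that look like the pedal_base, the largest one is meant. Of the things that look like the housing, the larger one is meant.

How it is judged:
By the outcome, as a careful person would: the job done as asked, in the order asked, and still so for the second after the job is handed in, while the arm keeps its last pose, push and grip.
It also fails if it takes over 72 s, if anything falls off the work surface, if the arm or the gripper's body presses on something with over 40 N, if the wrist force passes 120 N, or if a joint passes its speed limit or range.

## Working session

There is one attempt and no reset: what is moved stays moved. The work goes in short steps, Python scripts to look and compute and a tool call to move; the robot and the scene stay as the last step left them, time stands still between calls to the robot, and variables do not carry over. Pictures are saved under pics/ and viewed, at most 10 in all, crops included, and the job is handed in when it is done.

Besides the shell and the picture viewer there is one more tool, called after ">>>" as a command line: name --argument value ..., lists and objects as JSON in quotes. apply_moves: Moves the arm, as the interface text tells. Shifts and turns lie within -1 to 1; 1 stands for 50 cm of shift or 90 degrees of turn. Its arguments: {"type":"object","properties":{"motion":{"type":"array"},"fingers":{"type":"number"},"newtons":{"type":"number"}},"required":["motion"]}

```bash
mkdir -p pics; python3 - <<'E'
from plant import status, eyes, r
import cv2,numpy as np
np.set_printoptions(precision=4,suppress=True)
for n in("scene","top"):
    cv2.imwrite(f"pics/{n}0.png",eyes.get_image(n)); c=eyes.get_calibration(n); print(n,c)
s=status.observe(); print(s, r.pinch_z)
E
```

```text
scene {'fx': 592.4252495013187, 'fy': 592.4252495013187, 'cx': 314.8636741875219, 'cy': 237.2674710263237, 'origin': array([ 1.2488, -0.1866,  0.9263]), 'attitude': array([-1.8952, -1.6736,  0.6322])}
top {'fx': 442.92930896787846, 'fy': 442.92930896787846, 'cx': 317.50579047247714, 'cy': 240.76249298567373, 'origin': array([ 0.435 , -0.0864,  0.9258]), 'attitude': array([-2.1714,  2.1545, -0.1393])}
{'t': 0.1, 'q': array([ 0.9755,  0.5283,  1.4338,  0.    ,  1.1814, -0.1785]), 'joint_velocities': array([-0.0021, -0.0026, -0.0039,  0.    , -0.0039,  0.0011]), 'joint_efforts': array([ -0.0002, -44.3306, -17.8585,  -0.0002,   0.0039,  -0.    ]), 'tcp_pos': array([0.2526, 0.571 , 0.2305]), 'eef_rot': array([-0.6499, -3.0729,  0.0027]), 'force': array([ 0.6643,  0.1845, -0.4083]), 'wrist_torque': array([0.0268, 0.038 , 0.0073]), 'finger_force': 0.0, 'grip_width': 0.08552755556061559} 0.0187
```

View pics/scene0.png

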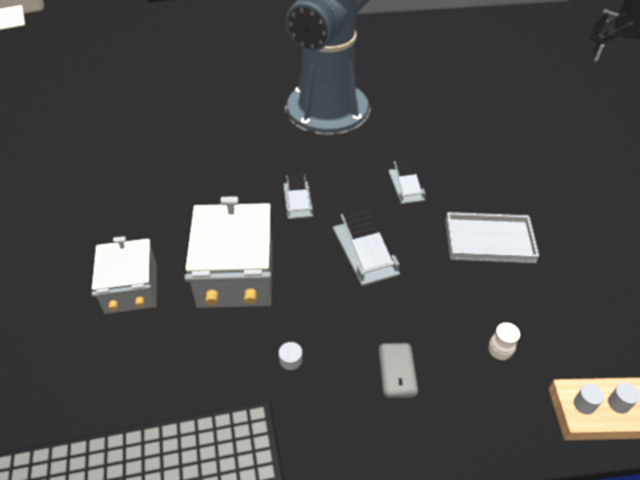

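View pics/top0.png

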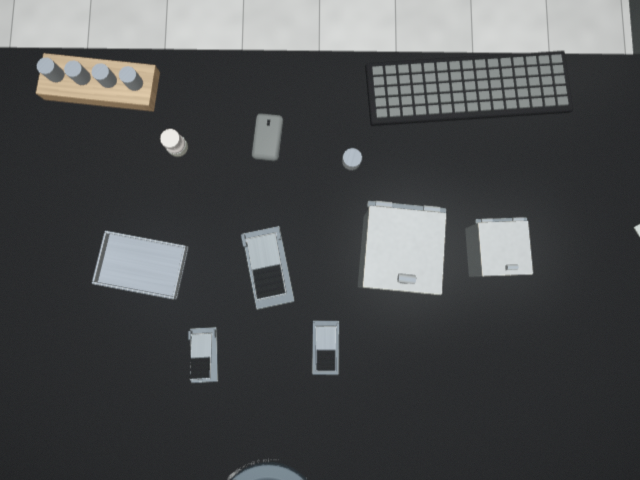

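Pedal-like things in the top view are at (267,268), (203,355) and (326,347). The first is clearly the largest, so it is the one meant. The boxes are at (405,248) and (504,248), and the first is the larger. The tray is at (140,265). I'll confirm these in one enlarged montage.

```bash
python3 - <<'E'
import cv2,numpy as np
T=cv2.imread("pics/top0.png");S=cv2.imread("pics/scene0.png")
def tile(im,x0,y0,w=100,h=75):
    t=cv2.resize(im[y0:y0+h,x0:x0+w],(400,300),interpolation=cv2.INTER_CUBIC)
    f=400/w
    t=cv2.convertScaleAbs(t,alpha=1.0,beta=25)
    for x in range((x0//10+1)*10,x0+w,10):
        cv2.line(t,(int((x-x0)*f),0),(int((x-x0)*f),6 if x%50 else 14),(0,255,255),1)
        if x%20==0: cv2.putText(t,str(x),(int((x-x0)*f)-10,24),0,.35,(0,255,255),1)
    for y in range((y0//10+1)*10,y0+h,10):
        cv2.line(t,(0,int((y-y0)*f)),(6,int((y-y0)*f)),(0,255,255),1)
        if y%20==0: cv2.putText(t,str(y),(10,int((y-y0)*f)+4),0,.35,(0,255,255),1)
    return t
m=np.vstack([np.hstack([tile(T,90,225),tile(T,210,222,120,90)]),np.hstack([tile(T,340,195,140,105),tile(S,170,190,160,120)])])
cv2.imwrite("pics/m1.png",m)
E
```

```text
(no output)
```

View pics/m1.png

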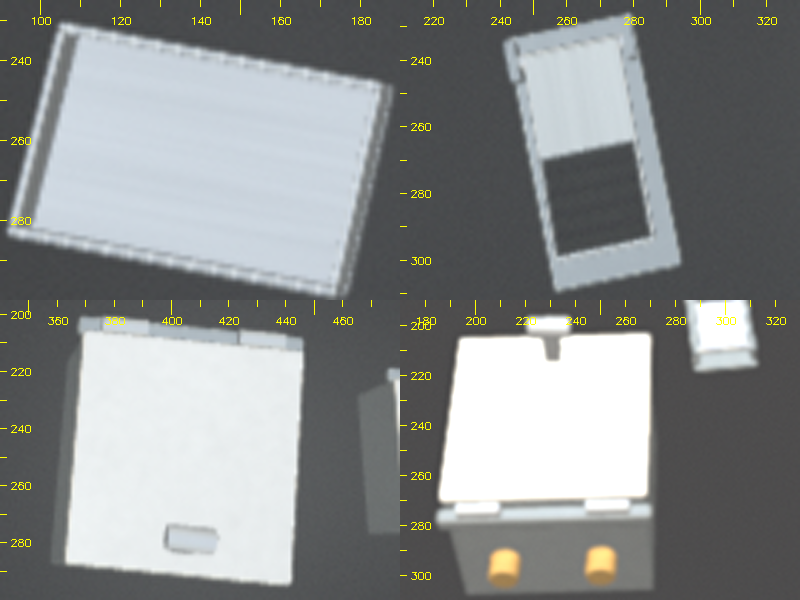

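The montage confirms the choices. The large pedal's pad end faces the robot, with the pad near (268,282). The large box has its handle at (407,279), also facing the robot. The tray's rim corners are readable. I'll fit poses to these.

```bash
cat > h.py <<'E'
import numpy as np, cv2
from scipy.spatial.transform import Rotation as R
from scipy.optimize import least_squares
from plant import status, eyes, r
np.set_printoptions(precision=4,suppress=True)
C={n:eyes.get_calibration(n) for n in("top","scene")}
def proj(c,P):
    p=(np.atleast_2d(P)-c["origin"])@R.from_rotvec(c["attitude"]).as_matrix()
    return np.c_[c["fx"]*p[:,0]/p[:,2]+c["cx"],c["fy"]*p[:,1]/p[:,2]+c["cy"]]
def place(v,L):
    c,s=np.cos(v[2]),np.sin(v[2]); L=np.array(L,float)
    return np.c_[v[0]+c*L[:,0]-s*L[:,1],v[1]+s*L[:,0]+c*L[:,1],L[:,2]]
def flap(a,L):   # hinge-frame pts (x<0 away from hinge) at angle a -> housing frame
    L=np.array(L,float); c,s=np.cos(a),np.sin(a)
    return np.c_[75+c*L[:,0]+s*L[:,2],L[:,1],110-s*L[:,0]+c*L[:,2]]/[1000,1000,1000] if 0 else np.c_[.075+c*L[:,0]+s*L[:,2],L[:,1],.110-s*L[:,0]+c*L[:,2]]
E
cat > fit.py <<'E'
from h import *
def rep(n,s):print(n,s.x,np.abs(s.fun).max());print(s.fun.reshape(-1,2).round(1).tolist())
t=C["top"];s_=C["scene"]
px=np.array([[105.5,231],[188,246.5],[176.2,299.5],[92,283.5]])
L=[[.055,.085,.022],[.055,-.085,.022],[-.055,-.085,.022],[-.055,.085,.022]]
s=least_squares(lambda v:(proj(t,place(v,L))-px).ravel(),[.4,.3,0]);rep("tray",s)
px=np.array([[241.5,234],[279,226.2],[294.6,300.9],[256.8,309.3],[252,270.3],[279.9,264.3],[285.6,293.4],[257.4,299.1]])
# pad: hinge (62,22); centre z 55 at rest
import math
a=.24; u=np.array([-math.cos(a),math.sin(a)]);n=np.array([math.sin(a),math.cos(a)])
def f(v):
    d=v[3]; pc=np.array([.062,.022])+u*d; pc=pc+n*(.055-pc[1])/n[1]
    P=[pc+u*k for k in(-.03,.03)]
    L=[[.08,.04,.008],[.08,-.04,.008],[-.08,-.04,.008],[-.08,.04,.008],[P[0][0],.028,P[0][1]],[P[0][0],-.028,P[0][1]],[P[1][0],-.028,P[1][1]],[P[1][0],.028,P[1][1]]]
    return L,pc
s=least_squares(lambda v:(proj(t,place(v,f(v)[0]))-px).ravel(),[.4,.0,0,.1]);rep("pedal",s)
pc=f(s.x)[1];print("pad",place(s.x,[[pc[0],0,pc[1]]]))
pt=np.array([[369.4,206.2],[446,210.8],[441.9,294.8],[363.1,287],[406.9,278.7]])
ps=np.array([[186,270.4],[270,269.2],[270.4,203.6],[193.2,205.2],[229.2,200],[196.4,307.6],[271.2,305.2]])
F=lambda v:place(v,flap(v[3],[[0,.072,.006],[0,-.072,.006],[-.152,-.072,.006],[-.152,.072,.006],[-.132,0,.042]]))
# scene: left is -y
ps=ps[[1,0,3,2,4,6,5]]
def g(v):
    P=F(v);B=place(v,[[.075,.07,0],[.075,-.07,0]])
    return np.r_[proj(t,P)-pt,proj(s_,np.r_[P,B])-ps].ravel()
s=least_squares(g,[.4,-.25,0,.05],loss="soft_l1");rep("housing",s)
v=s.x
print("handle",place(v,flap(v[3],[[-.132,0,.036]])),"hinge",place(v,[[.075,0,.11]]),"filter",place(v,[[-.008,0,.01]]))
E
python3 fit.py
```

```text
tray [ 0.492   0.2667 -0.1782] 1.0337438372039855
[[0.7, -0.0], [-0.8, -0.3], [-0.9, -0.0], [1.0, 0.4]]
pedal [0.4902 0.0089 0.2228 0.0989] 0.38453913469655276
[[-0.1, -0.1], [-0.0, -0.4], [0.3, 0.2], [-0.2, 0.3], [0.2, -0.0], [0.1, -0.0], [-0.0, -0.2], [-0.2, 0.3]]
pad [[0.4592 0.0019 0.055 ]]
housing [ 0.5194 -0.2529 -0.0835  0.028 ] 1.8440518677434738
[[-0.7, -0.9], [-0.2, 1.5], [-0.0, -0.5], [-0.5, 0.0], [0.2, -0.4], [-1.3, -1.8], [-0.3, -0.4], [0.4, 0.6], [-0.9, -0.0], [-0.2, -0.7], [0.1, 0.3], [0.5, 0.4]]
handle [[ 0.4637 -0.2483  0.1497]] hinge [[ 0.5942 -0.2592  0.11  ]] filter [[ 0.5115 -0.2523  0.01  ]]
```

>>> apply_moves --motion '[[[0.04, -0.11, -0.015, 0, 0, 0.0213], [0.04, -0.11, -0.015, 0, 0, 0.0213], [0.04, -0.11, -0.015, 0, 0, 0.0213], [0.04, -0.11, -0.015, 0, 0, 0.0213], [0.04, -0.11, -0.015, 0, 0, 0.0213], [0.04, -0.11, -0.015, 0, 0, 0.0213], [0.04, -0.11, -0.015, 0, 0, 0.0213], [0.04, -0.11, -0.015, 0, 0, 0.0213], [0.04, -0.11, -0.015, 0, 0, 0.0213], [0.04, -0.11, -0.015, 0, 0, 0.0213]]]' --fingers 0 --newtons 40

```text
t: 1.35
tcp_pos: [0.4534, 0.0196, 0.156]
eef_rot: [0.128, 3.139, 0.0]
force: [0.7, -0.1, -0.5]
grip_width: -0.0001
finger_force: 0.0
```

>>> apply_moves --motion '[[[0.0055, -0.0175, -0.02, 0, 0, 0], [0.0055, -0.0175, -0.02, 0, 0, 0], [0, 0, -0.03, 0, 0, 0], [0, 0, -0.03, 0, 0, 0], [0, 0, -0.03, 0, 0, 0], [0, 0, -0.03, 0, 0, 0], [0, 0, -0.02, 0, 0, 0], [0, 0, -0.015, 0, 0, 0], [0, 0, -0.01, 0, 0, 0], [0, 0, -0.01, 0, 0, 0]]]'

```text
t: 2.6
tcp_pos: [0.4578, 0.0042, 0.0489]
eef_rot: [-0.129, -3.138, -0.0]
force: [-2.0, 0.0, 5.7]
grip_width: 0.0005
finger_force: 2.4
```

>>> apply_moves --motion '[[[0, 0, -0.006, 0, 0, 0], [0, 0, -0.006, 0, 0, 0], [0, 0, -0.006, 0, 0, 0], [0, 0, -0.006, 0, 0, 0], [0, 0, -0.004, 0, 0, 0], [0, 0, -0.003, 0, 0, 0], [0, 0, -0.003, 0, 0, 0], [0, 0, 0, 0, 0, 0], [0, 0, 0, 0, 0, 0], [0, 0, 0, 0, 0, 0]]]'

```text
t: 3.85
tcp_pos: [0.4563, 0.0039, 0.0335]
eef_rot: [-0.128, -3.136, 0.0]
force: [-6.4, -3.3, 21.6]
grip_width: -0.0003
finger_force: 11.0
```

>>> apply_moves --motion '[[[0, 0, 0.05, 0, 0, 0], [0, 0, 0.1, 0, 0, 0], [0, 0, 0.11, 0, 0, 0], [0, 0, 0.1, 0, 0, 0], [0, -0.1, 0.02, 0, 0, 0], [0, -0.1, 0, 0, 0, 0], [0, -0.1, 0, 0, 0, 0], [0, -0.1, 0, 0, 0, 0], [0.008, -0.08, 0, 0, 0, 0], [0.008, -0.025, 0, 0, 0, 0]]]' --fingers 0

```text
t: 5.1
tcp_pos: [0.467, -0.2514, 0.2218]
eef_rot: [0.134, 3.137, -0.002]
force: [-0.4, 0.0, 0.1]
grip_width: 0.0004
finger_force: 0.0
```

>>> apply_moves --motion '[[[0, 0, 0, 0, 0, 0], [0, 0, 0, 0, 0, 0], [0, 0, 0, 0, 0, 0], [0, 0, 0, 0, 0, 0], [0, 0, 0, 0, 0, 0], [0, 0, 0, 0, 0, 0], [0, 0, 0, 0, 0, 0], [0, 0, 0, 0, 0, 0], [0, 0, 0, 0, 0, 0], [0, 0, 0, 0, 0, 0]]]' --fingers 0.8

```text
t: 6.35
tcp_pos: [0.4664, -0.2486, 0.2218]
eef_rot: [-0.129, -3.139, -0.0]
force: [1.2, -0.6, 0.0]
grip_width: 0.0684
finger_force: 0.0
```

```bash
python3 - <<'E'
from h import *
s=status.observe(); c=eyes.get_calibration("wrist"); im=eyes.get_image("wrist")
cv2.imwrite("pics/w1.png",np.hstack([cv2.resize(im,(400,300)),cv2.resize(eyes.get_image("scene")[140:320,150:390],(400,300))]))
H=place([0.5194,-0.2529,-0.0835],flap(.028,[[-.132,.015,.036],[-.132,-.015,.036],[-.132,0,.036]]))
print(s["tcp_pos"],s["eef_rot"],s["force"]); print(H,proj(c,H),c["origin"])
E
```

```text
[ 0.4664 -0.2486  0.2218] [-0.1292 -3.1389 -0.    ] [ 1.2377 -0.5751  0.0278]
[[ 0.4649 -0.2333  0.1497]
 [ 0.4624 -0.2632  0.1497]
 [ 0.4637 -0.2482  0.1497]] [[351.5708 256.4416]
 [296.3205 256.3885]
 [323.9469 256.4151]] [ 0.3824 -0.2412  0.3625]
```

View pics/w1.png

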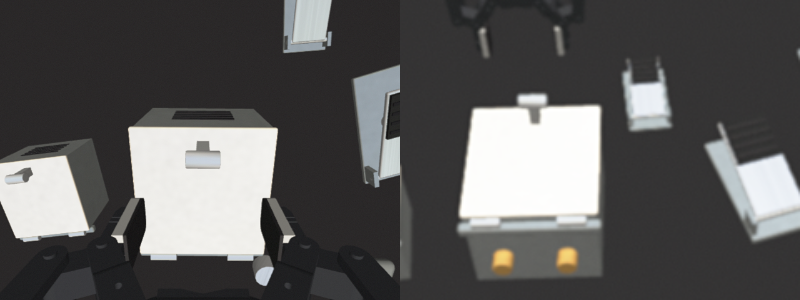

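The wrist view shows the handle at (323,254) against a predicted (324,256), so the fit is good. I'll descend and grip.

>>> apply_moves --motion '[[[-0.003, 0, -0.03, 0, 0, 0], [-0.003, 0, -0.03, 0, 0, 0], [0, 0, -0.03, 0, 0, 0], [0, 0, -0.03, 0, 0, 0], [0, 0, -0.03, 0, 0, 0], [0, 0, -0.02, 0, 0, 0], [0, 0, -0.012, 0, 0, 0], [0, 0, 0, 0, 0, 0], [0, 0, 0, 0, 0, 0], [0, 0, 0, 0, 0, 0]]]'

```text
t: 7.7
tcp_pos: [0.4638, -0.2487, 0.1313]
eef_rot: [0.129, 3.138, -0.001]
force: [-0.5, -0.1, 0.9]
grip_width: 0.0684
finger_force: 0.0
```

>>> apply_moves --motion '[[[0, 0, 0, 0, 0, 0], [0, 0, 0, 0, 0, 0], [0, 0, 0, 0, 0, 0], [0, 0, 0, 0, 0, 0], [0, 0, 0, 0, 0, 0], [0, 0, 0, 0, 0, 0], [0, 0, 0, 0, 0, 0], [0, 0, 0, 0, 0, 0], [0, 0, 0, 0, 0, 0], [0, 0, 0, 0, 0, 0]]]' --fingers 0 --newtons 40

```text
t: 8.95
tcp_pos: [0.4634, -0.2486, 0.1308]
eef_rot: [-0.129, -3.139, 0.0]
force: [-1.6, -1.7, 2.0]
grip_width: 0.0291
finger_force: 40.5
```

```bash
python3 - <<'E'
from h import *
A=np.linspace(.028,1.92,31)
P=np.vstack([place([0.5194,-0.2529,-0.0835],flap(a,[[-.132,0,.036]])) for a in A])
print((np.diff(P,axis=0)/.5).round(4).tolist()); print(P[-1])
E
```

```text
[[0.0055, -0.0005, 0.0163], [0.0065, -0.0005, 0.016], [0.0075, -0.0006, 0.0155], [0.0085, -0.0007, 0.015], [0.0094, -0.0008, 0.0145], [0.0103, -0.0009, 0.0138], [0.0111, -0.0009, 0.0132], [0.0119, -0.001, 0.0124], [0.0127, -0.0011, 0.0116], [0.0134, -0.0011, 0.0108], [0.0141, -0.0012, 0.0099], [0.0146, -0.0012, 0.009], [0.0152, -0.0013, 0.0081], [0.0157, -0.0013, 0.0071], [0.0161, -0.0013, 0.0061], [0.0164, -0.0014, 0.0051], [0.0167, -0.0014, 0.004], [0.0169, -0.0014, 0.003], [0.0171, -0.0014, 0.0019], [0.0172, -0.0014, 0.0008], [0.0172, -0.0014, -0.0003], [0.0171, -0.0014, -0.0014], [0.017, -0.0014, -0.0024], [0.0168, -0.0014, -0.0035], [0.0166, -0.0014, -0.0046], [0.0163, -0.0014, -0.0056], [0.0159, -0.0013, -0.0066], [0.0154, -0.0013, -0.0076], [0.0149, -0.0012, -0.0086], [0.0143, -0.0012, -0.0095]]
[ 0.6729 -0.2657  0.2217]
```

Width 29 mm: the bar is gripped. Now the arc.

>>> apply_moves --motion '[[[0.0055, -0.0005, 0.0163, 0, 0, 0], [0.0065, -0.0005, 0.016, 0, 0, 0], [0.0075, -0.0006, 0.0155, 0, 0, 0], [0.0085, -0.0007, 0.015, 0, 0, 0], [0.0094, -0.0008, 0.0145, 0, 0, 0], [0.0103, -0.0009, 0.0138, 0, 0, 0], [0.0111, -0.0009, 0.0132, 0, 0, 0], [0.0119, -0.001, 0.0124, 0, 0, 0], [0.0127, -0.0011, 0.0116, 0, 0, 0], [0.0134, -0.0011, 0.0108, 0, 0, 0]]]'

```text
t: 10.2
tcp_pos: [0.5116, -0.2528, 0.2006]
eef_rot: [-0.129, -3.137, 0.001]
force: [-1.3, -4.8, -6.6]
grip_width: 0.0289
finger_force: 39.9
```

>>> apply_moves --motion '[[[0.0141, -0.0012, 0.0099, 0, 0, 0], [0.0146, -0.0012, 0.009, 0, 0, 0], [0.0152, -0.0013, 0.0081, 0, 0, 0], [0.0157, -0.0013, 0.0071, 0, 0, 0], [0.0161, -0.0013, 0.0061, 0, 0, 0], [0.0164, -0.0014, 0.0051, 0, 0, 0], [0.0167, -0.0014, 0.004, 0, 0, 0], [0.0169, -0.0014, 0.003, 0, 0, 0], [0.0171, -0.0014, 0.0019, 0, 0, 0], [0.0172, -0.0014, 0.0008, 0, 0, 0]]]'

```text
t: 11.45
tcp_pos: [0.5906, -0.26, 0.2289]
eef_rot: [-0.129, -3.136, 0.003]
force: [-4.5, -5.5, -0.6]
grip_width: 0.0295
finger_force: 39.5
```

>>> apply_moves --motion '[[[0.0172, -0.0014, -0.0003, 0, 0, 0], [0.0171, -0.0014, -0.0014, 0, 0, 0], [0.017, -0.0014, -0.0024, 0, 0, 0], [0.0168, -0.0014, -0.0035, 0, 0, 0], [0.0166, -0.0014, -0.0046, 0, 0, 0], [0.0163, -0.0014, -0.0056, 0, 0, 0], [0.0159, -0.0013, -0.0066, 0, 0, 0], [0.0154, -0.0013, -0.0076, 0, 0, 0], [0.0149, -0.0012, -0.0086, 0, 0, 0], [0.0143, -0.0012, -0.0095, 0, 0, 0]]]'

```text
t: 12.7
tcp_pos: [0.6735, -0.2676, 0.2058]
eef_rot: [0.129, 3.136, -0.006]
force: [-2.7, -5.8, 3.5]
grip_width: 0.0288
finger_force: 39.3
```

>>> apply_moves --motion '[[[0, 0, 0, 0, 0, 0], [0, 0, 0, 0, 0, 0], [0, 0, 0, 0, 0, 0], [0, 0, 0, 0, 0, 0], [0, 0, 0, 0, 0, 0], [0, 0, 0, 0, 0, 0], [0, 0, 0, 0, 0, 0], [0, 0, 0, 0, 0, 0], [0, 0, 0, 0, 0, 0], [0, 0, 0, 0, 0, 0]]]' --fingers 0.8

```text
t: 13.95
tcp_pos: [0.6726, -0.2659, 0.2028]
eef_rot: [-0.129, -3.139, -0.0]
force: [-0.3, 0.4, -0.3]
grip_width: 0.0683
finger_force: 0.0
```

>>> apply_moves --motion '[[[0, 0, 0.02, 0, 0, 0], [0, 0, 0.05, 0, 0, 0], [0, 0, 0.07, 0, 0, 0], [0, 0, 0.08, 0, 0, 0], [-0.04, 0.003, 0.02, 0, 0, 0], [-0.08, 0.006, 0, 0, 0, 0], [-0.08, 0.008, 0, 0, 0, 0], [-0.08, 0.007, -0.05, 0, 0, 0], [-0.042, 0.003, -0.1, 0, 0, 0], [0, 0, -0.05, 0, 0, 0]]]'

```text
t: 15.2
tcp_pos: [0.509, -0.2514, 0.2218]
eef_rot: [-0.131, -3.136, -0.003]
force: [0.9, -0.2, 0.1]
grip_width: 0.0686
finger_force: 0.0
```

```bash
python3 - <<'E'
from h import *
s=status.observe(); c=eyes.get_calibration("wrist"); im=eyes.get_image("wrist")
cv2.imwrite("pics/w2.png",np.hstack([cv2.resize(im[100:460,100:580],(533,400)),cv2.resize(eyes.get_image("scene")[120:320,150:283],(266,400))]))
v=[0.5194,-0.2529,-0.0835]
H=place(v,[[-.028,.005,.098],[-.028,-.005,.098],[.012,-.005,.098],[.012,.005,.098],[-.075,.07,.11],[-.075,-.07,.11],[.075,-.07,.11],[.075,.07,.11]])
print(s["t"],s["tcp_pos"],s["eef_rot"],s["force"]); print(((proj(c,H)-100)*533/480).round(1).tolist())
E
```

```text
15.2 [ 0.509  -0.2514  0.2218] [-0.1307 -3.1361 -0.0028] [ 0.8761 -0.2211  0.096 ]
[[255.8, 119.0], [238.6, 119.0], [239.1, 182.7], [255.5, 182.6], [379.8, 37.7], [114.1, 37.7], [136.4, 282.6], [358.2, 282.4]]
```

View pics/w2.png

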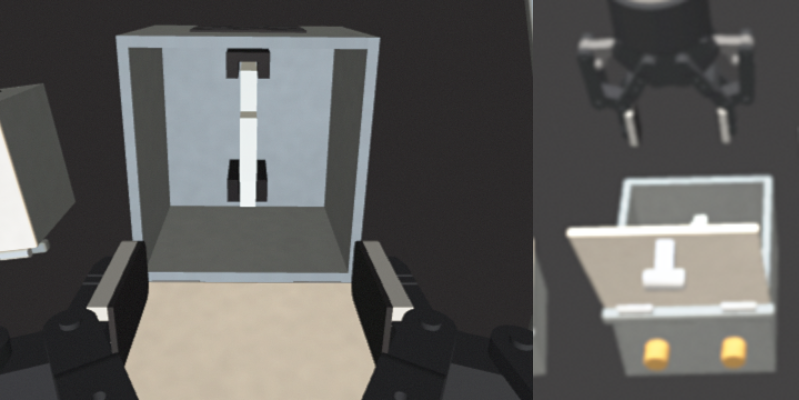

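The flap stands open. The tab is at crop (240–257, 118–183), within about 1 px of the prediction. I'll descend onto the tab.

>>> apply_moves --motion '[[[0.005, -0.001, -0.02, 0, 0, 0], [0, 0, -0.04, 0, 0, 0], [0, 0, -0.04, 0, 0, 0], [0, 0, -0.04, 0, 0, 0], [0, 0, -0.04, 0, 0, 0], [0, 0, -0.04, 0, 0, 0], [0, 0, -0.04, 0, 0, 0], [0, 0, -0.03, 0, 0, 0], [0, 0, -0.014, 0, 0, 0], [0, 0, 0, 0, 0, 0]]]' --fingers 0.5

```text
t: 16.55
tcp_pos: [0.5144, -0.253, 0.0708]
eef_rot: [0.129, 3.139, -0.0]
force: [-0.5, 0.1, 0.4]
grip_width: 0.0424
finger_force: 0.0
```

>>> apply_moves --motion '[[[0, 0, 0, 0, 0, 0], [0, 0, 0, 0, 0, 0], [0, 0, 0, 0, 0, 0], [0, 0, 0, 0, 0, 0], [0, 0, 0, 0, 0, 0], [0, 0, 0, 0, 0, 0], [0, 0, 0, 0, 0, 0], [0, 0, 0, 0, 0, 0], [0, 0, 0, 0, 0, 0], [0, 0, 0, 0, 0, 0]]]' --fingers 0 --newtons 50

```text
t: 17.8
tcp_pos: [0.5147, -0.2532, 0.0716]
eef_rot: [0.129, 3.138, -0.001]
force: [0.9, 0.8, 6.4]
grip_width: 0.0091
finger_force: 49.9
```

>>> apply_moves --motion '[[[0, 0, 0.01, 0, 0, 0], [0, 0, 0.02, 0, 0, 0], [0, 0, 0.03, 0, 0, 0], [0, 0, 0.04, 0, 0, 0], [0, 0, 0.04, 0, 0, 0], [0, 0, 0.04, 0, 0, 0], [0, 0, 0.04, 0, 0, 0], [0, 0, 0.04, 0, 0, 0], [0, 0, 0.03, 0, 0, 0], [0, 0, 0.01, 0, 0, 0]]]'

```text
t: 19.05
tcp_pos: [0.5145, -0.2531, 0.2222]
eef_rot: [0.129, 3.137, -0.002]
force: [0.8, -0.7, -0.7]
grip_width: 0.0092
finger_force: 48.9
```

>>> apply_moves --motion '[[[-0.001, 0.02, 0, 0, 0, -0.02], [-0.0015, 0.04, 0, 0, 0, -0.04], [-0.0025, 0.06, 0, 0, 0, -0.06], [-0.0025, 0.06, 0, 0, 0, -0.06], [-0.0025, 0.06, 0, 0, 0, -0.06], [-0.0025, 0.06, 0, 0, 0, -0.06], [-0.0025, 0.06, 0, 0, 0, -0.06], [-0.0025, 0.06, 0, 0, 0, -0.06], [-0.0025, 0.06, 0, 0, 0, -0.06], [-0.0025, 0.06, 0, 0, 0, -0.06]]]'

```text
t: 20.3
tcp_pos: [0.5023, 0.0181, 0.2204]
eef_rot: [-1.413, -2.804, 0.001]
force: [0.7, 0.4, -1.8]
grip_width: 0.0091
finger_force: 48.8
```

>>> apply_moves --motion '[[[-0.0025, 0.06, 0, 0, 0, -0.06], [-0.0025, 0.06, 0, 0, 0, -0.06], [-0.0025, 0.06, 0, 0, 0, -0.06], [-0.0025, 0.06, -0.005, 0, 0, -0.06], [-0.0025, 0.06, -0.01, 0, 0, -0.06], [-0.0025, 0.06, -0.01, 0, 0, -0.06], [-0.0025, 0.06, -0.01, 0, 0, -0.06], [-0.002, 0.05, -0.005, 0, 0, -0.06], [-0.002, 0.024, 0, 0, 0, -0.04], [0, 0, 0, 0, 0, 0]]]'

```text
t: 21.55
tcp_pos: [0.4915, 0.2647, 0.2002]
eef_rot: [-2.406, -2.02, 0.002]
force: [0.2, -0.1, -1.0]
grip_width: 0.0088
finger_force: 48.8
```

```bash
python3 - <<'E'
from h import *
s=status.observe(); print(s["t"],s["tcp_pos"],s["eef_rot"],s["force"],s["grip_width"])
Rm=R.from_rotvec(s["eef_rot"]).as_matrix(); print("yaw close",np.arctan2(-Rm[0,1],Rm[1,1]),"want",-.1782-np.pi/2, "z",Rm[:,2])
a=eyes.get_image("scene")[100:280,380:620]; b=eyes.get_image("top")[200:350,50:250]
cv2.imwrite("pics/f1.png",np.hstack([cv2.resize(a,(400,300),interpolation=2),cv2.resize(b,(400,300),interpolation=2)]))
E
```

```text
21.55 [0.4915 0.2647 0.2002] [-2.4057 -2.0197  0.0019] [ 0.2412 -0.0664 -0.9605] 0.008806358668098186
yaw close -1.7448069376104947 want -1.7489963267948965 z [-0.0012 -0.0004 -1.    ]
```

View pics/f1.png

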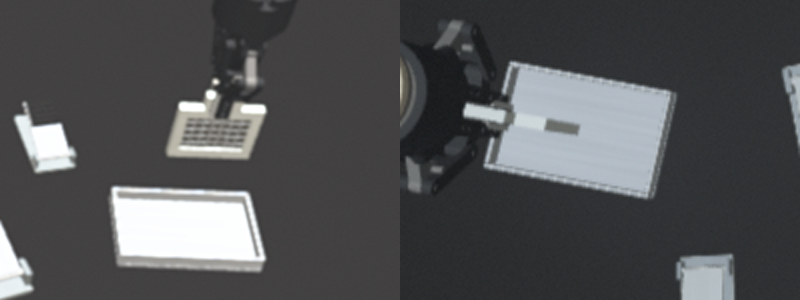

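The plate is held over the tray. I'll check level and centring against a projected outline, reading the frame corners in the scene crop as bottom (167,156), (250,158) and top (178,102), (266,106).

```bash
python3 - <<'E'
from h import *
px=np.array([[167,156],[250,158],[178,102],[266,106]])/(400/240)+[380,100]
s=status.observe()
def pts(v): # x,y,zlow,yaw,pitch ; front face (+x side)
    L=np.array([[-.045,-.005,0],[.045,-.005,0],[-.045,-.005,.07],[.045,-.005,.07]])
    return R.from_euler("ZY",[v[3],v[4]]).apply(L)+v[:3]
yaw=-.1782+np.pi/2  # plate x along tray y
f=lambda v:(proj(C["scene"],pts([v[0],v[1],v[2],yaw,v[3]]))-px).ravel()
print(f([.492,.2667,.139,0]).reshape(-1,2))
q=least_squares(f,[.492,.2667,.139,0]);print(q.x,q.fun)
b=cv2.resize(eyes.get_image("scene")[140:220,470:550],(600,600),interpolation=cv2.INTER_CUBIC);cv2.imwrite("pics/f2.png",b)
E
```

```text
[[-0.8891 -0.5331]
 [-2.6349  0.0655]
 [ 0.567   4.0838]
 [-1.7868  3.4859]]
[ 0.5322  0.2443  0.1832 -0.0204] [-1.1179 -1.1364  0.1592 -1.173  -0.0374  1.7552  0.9436  0.4429]
```

View pics/f2.png

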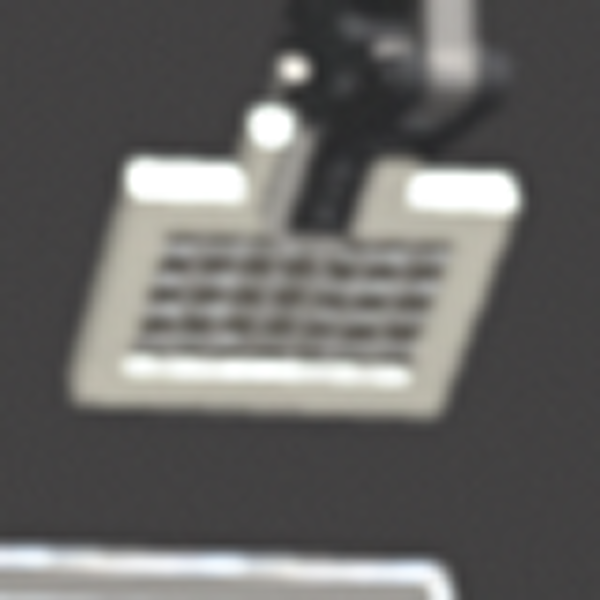

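```bash
python3 - <<'E'
from h import *
px=np.array([[72,405],[440,415],[125,200],[518,213]])/7.5+[470,140]
yaw=-.1782+np.pi/2
L=np.array([[-.045,-.005,0],[.045,-.005,0],[-.045,-.005,.07],[.045,-.005,.07]])
P=lambda y,z,p:R.from_euler("ZY",[yaw,p]).apply(L)+[.4915,y,z]
print(proj(C["scene"],P(.2667,.139,0))-px)
q=least_squares(lambda v:(proj(C["scene"],P(*v))-px).ravel(),[.2667,.139,0]);print(q.x,q.fun)
E
```

```text
[[-0.3697 -1.1167]
 [-1.3965 -0.6525]
 [ 0.6133 -1.567 ]
 [-1.3562 -1.4993]]
[ 0.2693  0.1357 -0.0161] [ 0.5285  0.2925 -0.4348  0.2093  0.9017 -0.0232 -1.0025 -0.5577]
```

The plate is upright to about 1°, centred within about 3 mm, and its lower edge is about 11 cm above the rim. Handing in.

```bash
python3 -c "
from plant import status,finish_job
s=status.observe();print(s['t'],abs(s['joint_velocities']).max(),s['finger_force']);print(finish_job())"
```

```text
21.7 0.005516707580044907 48.82472371682525
the job is handed in; nothing more can be done
None
```

The job is handed in at 21.7 s: pedal pressed to its stop and released, flap left open at about 1.9 rad, and the filter plate held still and upright over the tray's middle, its lower edge about 11 cm above the rim; the jar, sample and mouse were not touched.

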